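# Mark the round tag with the spring punch

### The job

Take the spring marking punch out of its leaning stand, set it upright with its tip on the ring mark in the middle of the round metal tag (leave the square one alone), and press it gently straight down until its spring trips with a snap, without ramming it on. Do not let it trip anywhere else, do not disturb the phone, power bank or foam rack, and lay the punch back in its leaning stand as it was and let go.

Things in the scene. Friction and masses are not known exactly. Their poses are not given: they have to be found in the camera images.
- punch_grip (a point): Centre of the punch's knurled grip (26 mm in diameter), on its axis, 76 mm above the mouth, 44 mm below the rear end, 29 mm above the shoulder's upper face; z along the axis from nose to rear end. The grip can be taken by two fingers from both sides (along stand_seat's y).
- punch_mouth (a point): Centre of the sleeve's lower end, on the axis; z as for punch_grip. Below it the nose, 14 mm thick with a blunt tip 5 mm wide, stands 21 to 30 mm out: how far is set by a thread, differs each time and is not given, so find the tag by touch.
- nose (a joint): How far the nose is pressed into the sleeve, m: 0 at rest, 0.012 tripped. It takes 2 N at first, a peak of about 12 N at 3 mm, then the force falls steadily; just before 9 mm the spring trips and the nose snaps in to 12 mm by itself and stays there (not re-cocked in this task); pressed further it is rigid. Let go before the trip, it returns to 0.
- stand_seat (a point): Where punch_grip lies when the punch rests in its stand. z: the punch's axis there, rear end up, leaning 35 degrees from vertical, rear end away from the robot; x: square to it, out of the saddles' open side (up and towards the robot), the way the punch is lifted out and laid in; y: level, across.
- mark_round (a point): Centre of the round metal tag (60 mm across, 3 mm thick), on its upper face, in the middle of its 12 mm ring mark. The tag is clamped on a fixed wooden block 90 x 90 mm whose top lies 3 mm lower. z up. Height over the desk 31 to 43 mm.
- block_round: The fixed wooden block under the round tag; origin at the centre of its underside, 43 mm below mark_round; z up.
- block_square: An equal fixed wooden block with a square metal tag 56 x 56 mm, not to be touched with the punch; origin at the centre of its underside, 43 mm below the tag's face; z up.
- foam_rack_small: White foam tube rack, 105 x 105 x 34 mm, loose, to be left alone; origin at the centre of its underside.
- power_bank: Dark flat power bank, 150 x 66 x 21 mm, loose, to be left alone; origin at the centre of its underside.
- phone: Phone lying flat, 162 x 80 x 10 mm, loose, to be left alone; origin at the centre of its underside.
- punch: Steel marking punch, straight and round, about 0.31 kg, lying in its stand at the start. Origin at its mouth (as punch_mouth), z along its axis to its rear end. Sleeve 26 mm in diameter, 120 mm long; a shoulder 38 mm in diameter from 40 to 47 mm above the mouth, which fingertips can bear on when pressing; a sliding nose stands out of the mouth.
- stand: Fixed white plastic stand; origin at the centre of the underside of its 150 x 90 x 10 mm foot plate, z up. On a leaning spine a lower saddle with two side cheeks (30 mm apart) holds the sleeve 8 to 40 mm above the mouth, the shoulder resting on its upper end; a narrow V saddle (27 mm) lies under the sleeve 98 to 112 mm above the mouth. Beside the grip there is room for fingers.
Mind the look-alikes: they are no part of the job. Several things have the shape of the punch; the one meant has the colours described above.

How it is judged:
By the outcome, as a careful person would: the job done as asked, in the order asked, and still so for the second after the job is handed in, with the robot touching nothing.
It also fails if it takes over 64 s, if anything falls off the work surface, if the arm or the gripper's body presses on something with over 40 N, if the wrist force passes 120 N, or if a joint passes its speed limit or range.

### The arm

A 6-joint arm with a two-finger parallel gripper is mounted at the origin on a cart in front of the work surface, level with it; the furniture and walls round the work are solid. World frame = base frame: x ahead of the robot, y to its left, z up, the work surface at z = 0. Lengths are in mm, angles in rad, forces in N, time in s.
With the tool pointing down it reaches from about 350 to 925 mm from the base axis. Payload 6.4 kg.
Tool frame: the origin (TCP) lies midway between the tips of the shut fingers; the grasp point (between the pads) lies 19 mm behind it (grasp_offset is the distance from the TCP to the grasp point, in mm); z points along the fingers, y is the line along which they close (so a half turn about z gives the same grasp; the last joint's range is limited). The gripper opens to 94 mm and grips with 3 to 60 N. Pads are 16 mm wide; open, the fingers measure 119 mm over their backs; the gripper's body (75 mm by 177 mm) begins 78 mm behind the grasp point.
Start: joints at [-1.48, 0.245, 1.558, -0, 1.339, -0.174], TCP at [170.12, -627.354, 205.455] pointing down, gripper open.
Joint ranges: [-3.13, 3.13], [-1.02, 2.26], [0.13, 2.54], [-0.95, 4.09], [0.21, 2.88], [-2.74, 2.74]. Speed limits (rad/s): [2.57, 2.57, 3.14, 3.14, 3.14, 3.14].

### API

Orientations are given as [roll, pitch, yaw] about the fixed x, y, z axes, in that order (R = Rz(yaw) Ry(pitch) Rx(roll)).
In Python, from station import * gives the robot as it stands.
- The arm moves only by the shell command python3 -m crank 'ROWS' [FORCE]. ROWS is JSON, one flat list of numbers, 7 for each row, row after row: the finger opening in mm, from 0 to 94, then the shift along the world's x, y, z in mm, then the turn, a rotation vector about the world's x, y, z in degrees. In form: [claw, tx, ty, tz, ax, ay, az, claw, tx, ty, tz, ax, ay, az, ...]. A call has 1 to 12 rows; each row shifts and turns the commanded pose from where the row before left it; what a row does not reach is not made up. A row lasts 1/10 s, in which the tool goes at most 50 mm and 8.59 degrees, less where a joint would pass 70% of its speed; a pose out of reach is approached as far as the arm can. A call is refused whole if a number of a shift passes 50 or a number of a turn 8.59, either way. A call with a gripper value outside its range is refused whole. The fingers move at their own pace and stop on an object; FORCE is the grip in N (left out, the last holds). Time passes only in rows, so rows that do not move let the fingers close. It gives the time, the measured TCP pose, the force, the opening and the grip force at its end, in the units of the state.
- state(): the state, without advancing time (a new reading comes with each control period).
- camera(name): name is "scene" or "top"; returns a dict with "pixels" (420x560x3 uint8, red, green, blue), "fovy" (degrees; the focal length in pixels is half the picture's height over the tangent of half this angle, whatever the lens; pixels are square), "cx", "cy" (the principal point, pixels), "pose" (4x4, takes a point from camera to world coordinates). Camera axes: x right, y down, z forward; pixel columns grow to the right and rows downward; lengths in mm; the calibration is good to about 2 mm. A picture is of the moment at which its call begins. There is no depth.
- close_job(): hands the job in; it is judged then, once.
Trained networks look in the newest picture that a camera, given by its name, has taken for a name from the list of things; names that differ only in an ending like _2 or _b are one class to them, and where a whole thing is asked for, a point or a joint stands for the part that bears it (a point fixed in the world has none). Each returns a list of dicts, best first, with "score" (0 to 1); they miss things now and then, are a little off and sometimes report something else, mostly with a low value. They report only what shows in the picture. A call takes as long as a camera call. They do not tell look-alikes from the thing itself.
- look_for(name, camera): "rect" ([centre column, centre row, width, height] in pixels, round what is visible of it).
The state is a dict: "t": time; "joints": joint angles; "qd": joint speeds; "effort": joint torques, N m; "tool_pos": TCP position; "eef_rot": TCP orientation; "contact_force": force on the tool from outside, world axes, zero at the start; "wrist_torque": the same for the moment, N m; "width": finger opening in mm; "gripper_force": force on a finger pad.
Only numpy, scipy, OpenCV 4.12 (cv2) and the standard library are available. Lean on these libraries where they do the work, as an engineer would, in place of code of your own. Each camera call takes 0.05 s, during which the arm holds its last target. There are 200 camera calls.

## Working session

There is one attempt and no reset: what is moved stays moved. The work goes in short steps, Python scripts to look and compute and a shell command to move; the robot and the scene stay as the last step left them, time stands still between calls to the robot, and variables do not carry over. Pictures are saved under pics/ and viewed, at most 10 in all, crops included, and the job is handed in when it is done.

```bash
ls; mkdir -p pics; cat > h.py <<'E'
from station import *
import numpy as np, cv2
def ray(c,u,v):
    f=c["pixels"].shape[0]/2/np.tan(np.radians(c["fovy"])/2)
    P=np.array(c["pose"]); d=P[:3,:3]@np.array([(u-c["cx"])/f,(v-c["cy"])/f,1]); return P[:3,3],d/np.linalg.norm(d)
def at_z(c,u,v,z):
    o,d=ray(c,u,v); return o+d*(z-o[2])/d[2]
def proj(c,p):
    f=c["pixels"].shape[0]/2/np.tan(np.radians(c["fovy"])/2)
    P=np.array(c["pose"]); q=P[:3,:3].T@(np.array(p)-P[:3,3]); return c["cx"]+f*q[0]/q[2],c["cy"]+f*q[1]/q[2]
E
python3 - <<'E'
from h import *
import pickle
C={}
for n in("scene","top"):
    c=camera(n);C[n]=c
    cv2.imwrite(f"pics/{n}0.png",c["pixels"][:,:,::-1])
    print(n,c["fovy"],c["cx"],c["cy"],np.round(c["pose"],3).tolist())
    for k in["punch","stand","block_round","block_square","foam_rack_small","power_bank","phone"]:
        for r in look_for(k,n)[:3]: print(k,round(r["score"],2),np.round(r["rect"],1))
pickle.dump(C,open("C0.pkl","wb"))
print(state())
E
```

```text
pics
scene 50.129658028958985 275.44900932090945 210.1459877763268 [[-0.774, -0.488, 0.404, 1.84], [-0.633, 0.602, -0.487, 702.802], [-0.006, -0.632, -0.775, 1093.587], [0.0, 0.0, 0.0, 1.0]]
punch 0.8 [252.8 249.8  28.8  47.2]
punch 0.6 [343.9 238.9  49.5  12.2]
stand 0.92 [254.  268.6  54.8  44.1]
block_round 0.58 [332.6 177.6  33.6  30.1]
block_square 0.57 [301.1 212.6  37.4  35.4]
foam_rack_small 0.96 [246.2 200.6  44.3  40. ]
power_bank 0.62 [300.1 160.7  38.2  27.2]
power_bank 0.34 [252.4 267.3  58.9  44.8]
phone 0.7 [203.2 318.5  64.1  52.3]
top 46.304553493583704 270.6668307852405 206.81999988700898 [[-0.024, -0.995, 0.093, 417.347], [-1.0, 0.026, 0.014, 82.005], [-0.017, -0.093, -0.996, 1453.94], [0.0, 0.0, 0.0, 1.0]]
punch 0.61 [315.6 278.1  28.5  47.7]
punch 0.53 [229.7 228.1  14.4  31.1]
punch 0.22 [376.4 170.6  23.9  49.5]
stand 0.88 [236.4 227.7  35.7  56.2]
block_round 0.94 [376.1 218.7  41.9  36.4]
block_square 0.56 [314.9 221.8  32.4  36.7]
foam_rack_small 0.65 [290.8 166.4  39.6  38.8]
power_bank 0.94 [376.2 170.6  22.5  45.9]
phone 0.61 [165.8 231.1  29.3  56.9]
{'t': 0.8, 'joints': array([-1.48005067e+00,  2.45032745e-01,  1.55778562e+00,  1.61783773e-05,
        1.33873070e+00, -1.74109596e-01]), 'qd': array([ 8.90632870e-04,  5.86752059e-04, -9.31779441e-04, -1.92107243e-05,
       -1.85733251e-04, -5.33859370e-04]), 'effort': array([ 2.11793231e-03, -4.15798366e+01, -3.14858615e+01,  6.86580269e-02,
        2.88730598e-02, -6.36142275e-06]), 'tool_pos': array([ 170.15552256, -627.34795289,  205.50605238]), 'eef_rot': array([ 3.14154700e+00, -7.95595780e-06,  2.64851528e-01]), 'contact_force': array([ 0.36132718,  0.0247566 , -0.2364352 ]), 'wrist_torque': array([ 0.012365  , -0.00334221, -0.03428844]), 'gripper_force': 0.0, 'width': 93.74441620406549}
```

View pics/scene0.png

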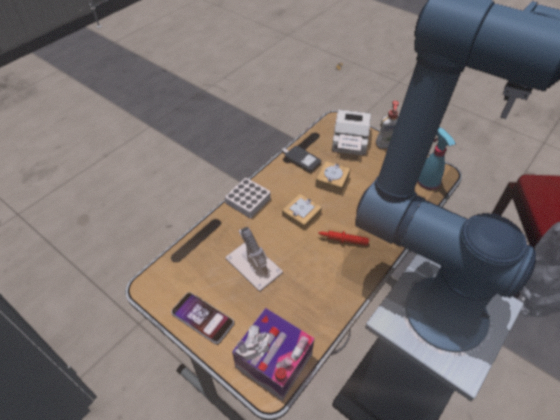

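View pics/top0.png

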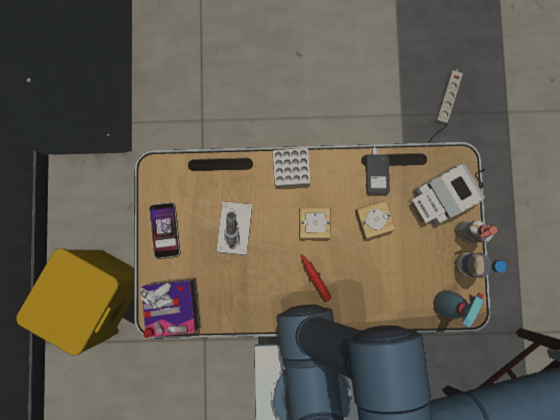

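The stand with the steel punch is at about (235,228) in top and (254,262) in scene. The round tag is at (376,219) in top and the square one at (315,222). The red pen at (315,278) is a look-alike. Next I'll zoom in.

```bash
python3 - <<'E'
from h import *
import pickle
C=pickle.load(open("C0.pkl","rb"))
t=C["top"]["pixels"];s=C["scene"]["pixels"]
def crop(im,u,v,w=32):
    return cv2.resize(im[v-w:v+w,u-w:u+w],(384,290*384//290),interpolation=cv2.INTER_CUBIC)[:, :]
a=cv2.hconcat([cv2.resize(crop(t,236,228),(400,400)),cv2.resize(crop(s,254,262),(400,400))])
b=cv2.hconcat([cv2.resize(crop(t,376,219),(400,400)),cv2.resize(crop(s,333,177),(400,400))])
cv2.imwrite("pics/a.png",a[:,:,::-1]);cv2.imwrite("pics/b.png",b[:,:,::-1])
c=C["top"]
for u,v,z in[(376,219,40),(315,222,40),(236,228,10)]: 
    print(at_z(c,u,v,z))
for u,v,z in[(333,177,40),(254,267,10)]: print(at_z(C["scene"],u,v,z))
E
```

```text
[ 506.9110392  -199.47398497   40.        ]
[502.72254325 -24.10981663  40.        ]
[492.74340461 206.48500383  10.        ]
[ 494.13072217 -182.05285469   40.        ]
[482.27722682 220.89000166  10.        ]
```

View pics/a.png

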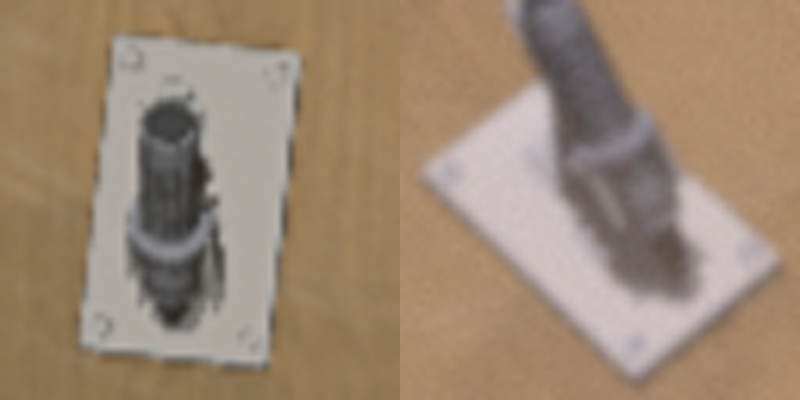

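View pics/b.png

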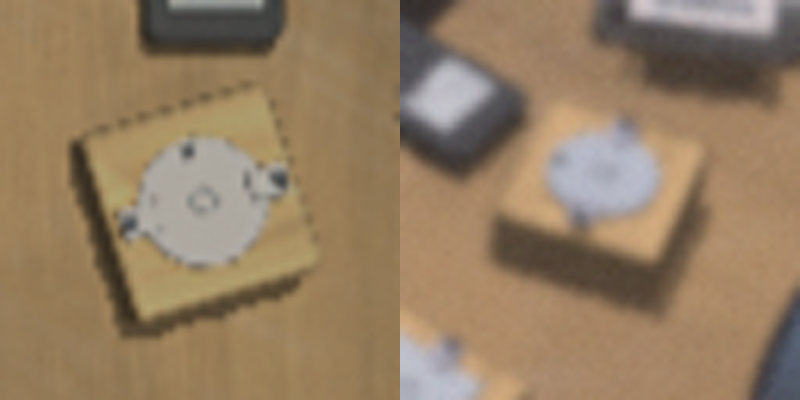

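```bash
cat > fit.py <<'E'
from h import *
import pickle
from scipy.optimize import least_squares
C=pickle.load(open("C0.pkl","rb")); T,S=C["top"],C["scene"]
def up(o,x,y,k=6.25): return np.array([(x+.5)/k-.5+o[0],(y+.5)/k-.5+o[1]])
tA=lambda x,y: up((204,196),x,y); sA=lambda x,y: up((222,230),x-400,y)
tB=lambda x,y: up((344,187),x,y); sB=lambda x,y: up((301,145),x-400,y)
def tri(pt,ps):
    A=[];b=[]
    for c,p in((T,pt),(S,ps)):
        o,d=ray(c,*p); M=np.eye(3)-np.outer(d,d); A.append(M); b.append(M@o)
    x=np.linalg.lstsq(np.vstack(A),np.hstack(b),rcond=None)[0]
    return x,np.array(proj(T,x))-pt,np.array(proj(S,x))-ps
if __name__=="__main__":
    np.set_printoptions(precision=1,suppress=True)
    print("mark",*tri(tB(203,201),sB(603,172)))
    cor=[at_z(T,*tA(*p),10) for p in[(112,37),(300,50),(268,366),(80,350)]]
    print("foot top",np.array(cor),np.mean(cor,0))
    sc=[at_z(S,*sA(*p),10) for p in[(422,175),(780,258),(638,381)]]
    print("foot scene",np.array(sc))
    print("shoulder",*tri(tA(171,240),sA(615,140)))
    # axis fit: params grip xyz, yaw
    l,r=cor[3]-cor[0],cor[2]-cor[1]; m=-(l+r); yaw=np.arctan2(m[1],m[0]); print("yaw deg",np.degrees(yaw))
    im=cv2.resize(S["pixels"][222:302,214:294],(560,560),interpolation=cv2.INTER_CUBIC)
    im2=cv2.resize(S["pixels"][135:215,290:370],(560,560),interpolation=cv2.INTER_CUBIC)
    cv2.imwrite("pics/s_punch.png",im[:,:,::-1])
E
python3 fit.py
```

```text
mark [ 507.1 -200.1   39.7] [0.1 0.2] [-0.2 -0. ]
foot top [[572.3 248.1  10. ]
 [563.8 159.1  10. ]
 [415.4 177.2  10. ]
 [425.  265.3  10. ]] [494.1 212.4  10. ]
foot scene [[567.4 249.3  10. ]
 [412.2 180.2  10. ]
 [421.2 267.7  10. ]]
shoulder [473.7 215.2  87. ] [-0.4 -0.5] [0.6 0.1]
yaw deg -6.816567429080695
```

View pics/s_punch.png

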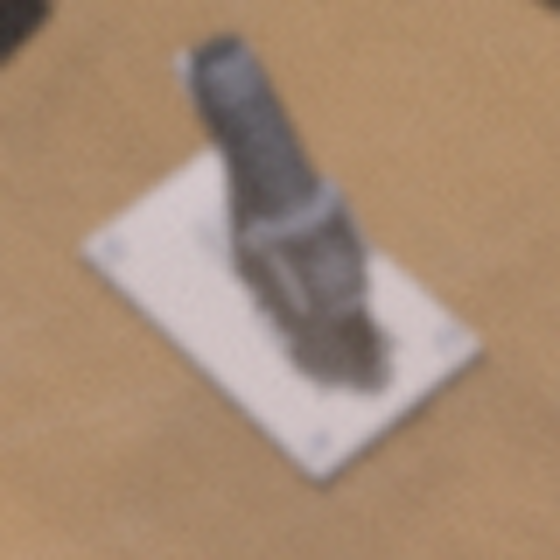

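```bash
cat > fit2.py <<'E'
from fit import *
np.set_printoptions(precision=1,suppress=True)
yaw=np.radians(-6.6); a=np.radians(35)
z=np.array([np.sin(a)*np.cos(yaw),np.sin(a)*np.sin(yaw),np.cos(a)])
xs=np.array([-np.cos(a)*np.cos(yaw),-np.cos(a)*np.sin(yaw),np.sin(a)]); y=np.cross(z,xs)
rt,rs=tA(171,122),up((214,222),220,50,7)
st,ss=tA(171,240),up((214,222),298,218,7)
print("rear",*tri(rt,rs)); print("shoulder",*tri(st,ss))
f=lambda g:np.hstack([np.array(proj(T,g+44*z))-rt,np.array(proj(S,g+44*z))-rs,np.array(proj(T,g-32.5*z))-st,np.array(proj(S,g-32.5*z))-ss])
g=least_squares(f,[500,213,120]).x; print("grip",g,"res",f(g)); print("y",y,"z",z,"xs",xs)
def circ(s,r): return [g+s*z+r*(np.cos(t)*xs+np.sin(t)*y) for t in np.linspace(0,6.29,60)]
out=[]
for c,o in((T,(196,188)),(S,(214,222))):
    im=cv2.resize(c["pixels"][o[1]:o[1]+80,o[0]:o[0]+80],(400,400),interpolation=cv2.INTER_CUBIC)
    for s,r in((44,13),(-29,19),(-36,19),(-76,13),(0,13)):
        p=np.array([((np.array(proj(c,q))-o)+.5)*5-.5 for q in circ(s,r)]); cv2.polylines(im,[np.round(p).astype(np.int32)],True,(255,0,0))
    out.append(im)
cv2.imwrite("pics/ov.png",cv2.hconcat(out)[:,:,::-1])
E
python3 fit2.py
```

```text
rear [519.7 207.1 144.6] [0.3 0.3] [-0.4 -0. ]
shoulder [473.6 215.3  83.7] [-0.3 -0.4] [0.5 0. ]
grip [493.3 211.6 109.5] res [-0.3  0.8 -0.5  0.4  0.3 -0.8  0.5 -0.4]
y [-0.1 -1.  -0. ] z [ 0.6 -0.1  0.8] xs [-0.8  0.1  0.6]
```

View pics/ov.png

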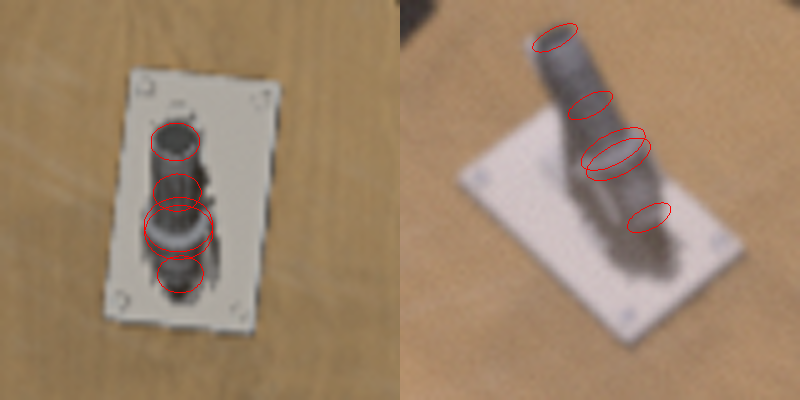

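```bash
python3 -m crank '[94,0,20,25,0,0,0, 94,0,50,15,0,0,0, 94,0,50,0,0,0,0]'
```

```text
t: 1.1
tool_pos: [170.1, -509.9, 247.4]
eef_rot: [3.137, 0.001, 0.264]
contact_force: [0.2, 1.0, 0.2]
width: 93.7
gripper_force: 0.0
```

```bash
python3 -m crank '[94,0,0,50,0,0,0, 94,0,0,50,0,0,0, 94,0,0,45,0,0,0, 94,35,35,0,0,0,-7, 94,35,35,0,0,0,-7, 94,35,35,0,0,0,-7, 94,35,35,0,0,0,-1, 94,35,35,0,0,0,0, 94,35,35,0,0,0,0]'; python3 -c "
from h import *
import pickle
C=pickle.load(open('C0.pkl','rb'))
for z in (0,150,230): print(at_z(C['top'],450,305,z))
print(at_z(C['top'],472,295,230), state()['joints'])"
```

```text
t: 2.0
tool_pos: [381.1, -297.8, 390.1]
eef_rot: [3.141, -0.001, -0.12]
contact_force: [0.7, -0.9, -0.4]
width: 93.8
gripper_force: 0.0
[ 254.12133096 -410.31616473    0.        ]
[ 270.96096751 -359.52443465  150.        ]
[ 279.94210701 -332.43551194  230.        ]
[ 302.82070011 -387.310688    230.        ] [-8.98210237e-01 -2.46504914e-01  1.71965250e+00  1.51093359e-05
  1.66744765e+00  7.92102906e-01]
```

```bash
python3 -m crank '[94,10,46,-13,0,0,0, 94,10,46,-13,0,0,0, 94,10,46,-13,0,0,0, 94,10,46,-13,0,0,0, 94,10,46,-13,0,0,0, 94,10,46,-13,0,0,0, 94,10,46,-13,0,0,0, 94,10,46,-13,0,0,0, 94,10,46,-13,0,0,0, 94,10,46,-13,0,0,0, 94,14,49,-10,0,0,0, 94,0,0,0,0,0,0]'; python3 -c "
from h import *
c=camera('top');s=camera('scene')
cv2.imwrite('pics/c1.png',cv2.hconcat([cv2.resize(c['pixels'][150:290,170:310],(400,400),interpolation=2),cv2.resize(s['pixels'][170:310,180:320],(400,400),interpolation=2)])[:,:,::-1]); print(state()['joints'])"
```

```text
t: 3.2
tool_pos: [492.7, 211.8, 247.9]
eef_rot: [3.141, 0.004, -0.113]
contact_force: [-0.8, -1.0, -0.1]
width: 94.2
gripper_force: 0.0
[ 1.87996868e-01 -5.99704076e-02  1.80311444e+00 -3.67789550e-04
  1.39962699e+00  1.87597275e+00]
```

View pics/c1.png

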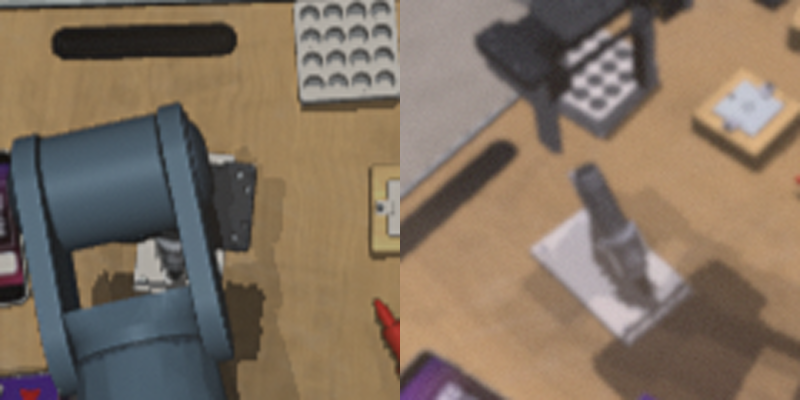

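```bash
python3 -c "
from h import *
c=camera('scene');p=state()['tool_pos'];print(p,proj(c,p))
t=np.radians(-6.6);y=np.array([np.sin(t),-np.cos(t),0])
for s in(47,-47): print(proj(c,p+s*y), proj(c,p+np.sign(s)*59*y))"
```

```text
[493.5816023  207.47873222 250.32066803] (np.float64(249.90905275380982), np.float64(208.1057463314614))
(np.float64(263.9904895422562), np.float64(197.8744624053264)) (np.float64(267.5029054619408), np.float64(195.32241284668655))
(np.float64(235.28833096153198), np.float64(218.72886370997765)) (np.float64(231.46520777671503), np.float64(221.5066668117567))
```

```bash
python3 -m crank '[94,1,3,-45,0,0,0, 94,0,0,-45,0,0,0, 94,0,0,-40,0,0,0, 94,0,0,-28,0,0,0, 94,0,0,0,0,0,0, 94,0,0,0,0,0,0]'; python3 -c "
from h import *
c=camera('scene');d=camera('top')
print(state()['tool_pos'],state()['contact_force'],state()['eef_rot'])
cv2.imwrite('pics/c2.png',cv2.hconcat([cv2.resize(c['pixels'][200:300,210:310],(500,500),interpolation=2),cv2.resize(d['pixels'][180:280,190:250],(300,500),interpolation=2)])[:,:,::-1])"
```

```text
t: 3.95
tool_pos: [495.4, 209.7, 93.5]
eef_rot: [-3.141, -0.001, -0.121]
contact_force: [0.4, -0.1, 0.7]
width: 93.8
gripper_force: 0.0
[496.6126145  210.44579689  95.00046593] [0.95675343 0.16813726 0.34742816] [-3.14017838 -0.00456128 -0.12023876]
```

View pics/c2.png

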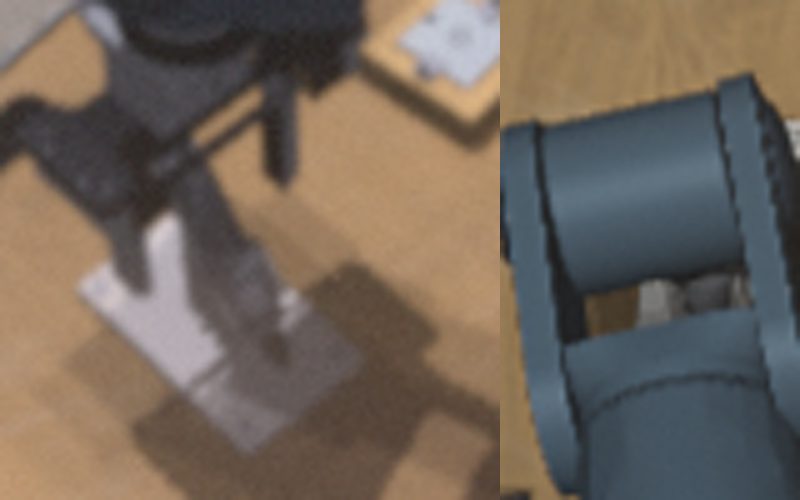

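```bash
python3 -m crank '[60,0,0,0,0,0,0, 40,0,0,0,0,0,0, 20,0,0,0,0,0,0, 15,0,0,0,0,0,0, 15,0,0,0,0,0,0, 15,0,0,0,0,0,0]' 8; python3 -m crank '[15,0,0,0,0,0,0, 15,0,0,0,0,0,0, 15,0,0,0,0,0,0]'
```

```text
t: 4.65
tool_pos: [494.5, 210.7, 92.2]
eef_rot: [3.142, 0.0, -0.119]
contact_force: [-0.0, -0.6, 0.4]
width: 49.3
gripper_force: 0.0
t: 4.95
tool_pos: [494.6, 210.6, 92.2]
eef_rot: [3.141, 0.0, -0.119]
contact_force: [0.4, -1.1, -0.2]
width: 25.4
gripper_force: 8.1
```

```bash
python3 -m crank '[10,0,0,0,0,0,0, 10,0,0,0,0,0,0, 10,0,0,0,0,0,0]' 45; python3 -c "
from h import *
s=state();print(s['tool_pos'],s['contact_force'],s['eef_rot'],s['wrist_torque'])"; python3 -m crank '[10,-4,0.5,3,0,0,0, 10,-8,1,5.5,0,0,0, 10,-8,1,6,0,0,0, 10,0,0,0,0,0,0]'
```

```text
t: 5.25
tool_pos: [494.6, 210.5, 92.2]
eef_rot: [3.141, 0.0, -0.119]
contact_force: [0.0, -1.1, 0.8]
width: 25.0
gripper_force: 45.0
[494.5824721  210.52969831  92.19787023] [ 0.00988421 -1.11955146  0.77325412] [ 3.14123716e+00  9.08830458e-05 -1.19211634e-01] [-0.26145584  0.07655377 -0.03096299]
t: 5.65
tool_pos: [473.2, 213.6, 107.1]
eef_rot: [-3.141, 0.001, -0.118]
contact_force: [0.1, 0.3, -4.9]
width: 25.4
gripper_force: 45.0
```

```bash
python3 -m crank '[10,-16,2,11.5,0,0,0, 10,-16,2,11.5,0,0,0, 10,0,0,30,0,0,0, 10,0,0,30,0,0,0, 10,0,0,30,0,0,0, 10,0,0,0,-0.83,-6.95,0, 10,0,0,0,-0.83,-6.95,0, 10,0,0,0,-0.83,-6.95,0, 10,0,0,0,-0.83,-6.95,0, 10,0,0,0,-0.83,-6.95,0, 10,0,0,0,0,0,0]'; python3 -c "
from h import *
s=state();print(s['joints'],s['wrist_torque'])"
```

```text
t: 6.75
tool_pos: [438.4, 217.0, 215.4]
eef_rot: [3.138, -0.604, -0.115]
contact_force: [-0.2, 0.1, -4.6]
width: 25.1
gripper_force: 45.0
[ 0.3878267  -0.45936177  2.27837185 -0.38874354  0.81874948  2.26943168] [0.10468476 0.74231661 0.0127705 ]
```

```bash
python3 -m crank '[10,4,-20,0,0,0,0, 10,8,-40,0,0,0,0, 10,8,-42,0,0,0,0, 10,8,-42,0,0,0,0, 10,8,-42,-3,0,0,0, 10,8,-42,-3,0,0,0, 10,8,-42,-3,0,0,0, 10,8,-42,-3,0,0,0, 10,8,-42,-3,0,0,0, 10,8,-40,0,0,0,0, 10,4,-24,0,0,0,0, 10,0,0,0,0,0,0]'; python3 - <<'E'
from h import *
import pickle
C={n:camera(n) for n in("scene","top")}
pickle.dump(C,open("C1.pkl","wb"))
s=state();print(s['tool_pos'],s['eef_rot'])
S=C["scene"]["pixels"][110:200,290:380];T=C["top"]["pixels"][170:260,330:420]
cv2.imwrite('pics/d1.png',cv2.hconcat([cv2.resize(S,(400,400),interpolation=2),cv2.resize(T,(400,400),interpolation=2)])[:,:,::-1])
E
```

```text
t: 7.95
tool_pos: [523.1, -204.8, 205.6]
eef_rot: [-3.141, -0.611, -0.122]
contact_force: [-0.7, -0.0, -4.5]
width: 25.4
gripper_force: 45.0
[ 522.60360646 -201.47471706  204.68610195] [-3.13950879 -0.6096798  -0.12024361]
```

View pics/d1.png

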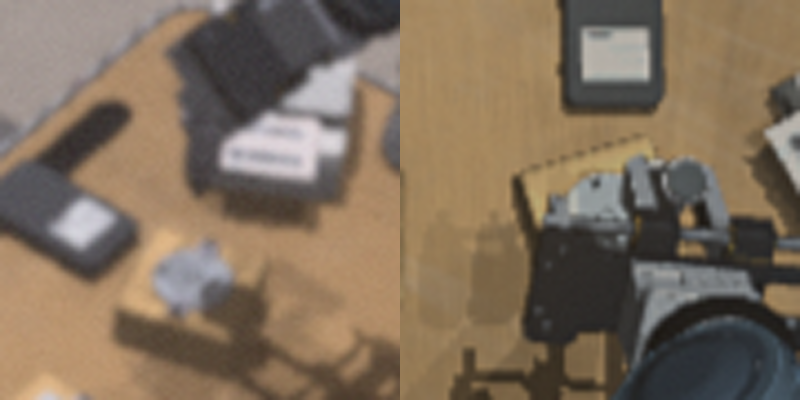

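```bash
python3 - <<'E'
from h import *
import pickle
C=pickle.load(open("C1.pkl","rb"));T=C["top"];np.set_printoptions(precision=1,suppress=True)
g=T["pixels"][198:224,382:408].astype(int).mean(2)
# rear-disc segmentation
im=cv2.resize(T["pixels"][190:232,372:416],None,fx=8,fy=8,interpolation=cv2.INTER_CUBIC)
h=cv2.HoughCircles(cv2.medianBlur(cv2.cvtColor(im,cv2.COLOR_RGB2GRAY),5),cv2.HOUGH_GRADIENT,1.5,20,param1=80,param2=20,minRadius=26,maxRadius=50)
for c in (h[0][:5] if h is not None else []):
    u,v=(c[0]+.5)/8-.5+372,(c[1]+.5)/8-.5+190; print(c[2]/8,u,v,at_z(T,u,v,264))
print("click",at_z(T,393.7,210.1,264),"z260",at_z(T,393.7,210.1,260))
for z in(39.7,264):
    print(proj(T,(510,-200,z)),proj(C["scene"],(510,-200,z)))
print(g.astype(int))
E
```

```text
4.16875 385.53125 209.90625 [ 514.2 -178.9  264. ]
4.50625 392.84375 210.09375 [ 513.3 -196.5  264. ]
5.93125 384.59375 213.09375 [ 506.5 -176.2  264. ]
click [ 513.2 -198.5  264. ] z260 [ 513.5 -199.5  260. ]
(np.float64(376.1152077911241), np.float64(217.9310305358876)) (np.float64(332.11385303484394), np.float64(171.70711713739027))
(np.float64(394.3650977508365), np.float64(211.4078311272947)) (np.float64(339.3291135701554), np.float64(117.05066696590572))
[[128 128 128 126 125 124 127 126 127 128 132 130 127 127 128 127 127 128
  126 122 117 116 114 114 116 117]
 [125 126 129 126 126 126 128 125 124 127 132 132 129 127 127 126 127 126
  126 120 119 117 115 116 116 115]
 [112 104 116 123 125 127 129 126 124 126 133 132 131 130 129 127 126 125
  122 119 118 118 117 118 116 109]
 [121 121 132 139 124 125 127 126 125 126 131 131 129 129 128 129 127 126
  122 118 117 118 119 120 117 109]
 [141 141 146 148 135 125 125 125 125 127 131 131 126 127 128 128 128 127
  123 117 117 115 118 119 119 111]
 [147 146 148 150 142 108 118 124 126 129 131 130 127 127 125 124 127 128
  125 120 119 11
[... 1499 characters left out ...]
28  36  90
  125 131 130 126 123 120 121 123]
 [ 45  50  43  40  42  43  41  41  43  41  62 117 134 121  62  30  31  67
  114 129 130 128  95  86  85  88]
 [ 53  76  53  42  43  42  44  44  43  39  55 122 135 133  74  31  29  49
  102 117 119 117  66  46  47  49]
 [ 67  72  55  50  49  51  52  51  48  42  46  99 115 114  65  34  29  38
   85 107 110 102  62  37  39  42]
 [ 64  67  52  47  47  48  49  50  50  43  42  72  88  83  69  63  70  58
   74  87  92  79  59  47  44  42]
 [ 51  55  46  44  44  44  45  45  44  44  44  75  98 106 110 111 119 111
  101  95  90  80  55  44  49  48]
 [ 49  44  44  44  45  44  44  43  44  41  42  68  80  89  91  91  97  92
   88  88  88  91  63  43  46  45]]
```

```bash
python3 -m crank '[10,-5.5,-0.6,0,0,0,0, 10,0,0,-15,0,0,0, 10,0,0,-20,0,0,0, 10,0,0,-17,0,0,0, 10,0,0,-8,0,0,0, 10,0,0,0,0,0,0, 10,0,0,0,0,0,0, 10,0,0,0,0,0,0]'; python3 - <<'E'
from h import *
import pickle
C={n:camera(n) for n in("scene","top")}
pickle.dump(C,open("C2.pkl","wb"))
s=state();print(s['tool_pos'],s['eef_rot'],s['contact_force'],s['joints'])
p=np.array(s['tool_pos'])+[-10.8,1.3,15.6];print(p)
for n in C: print(n,[np.round(proj(C[n],p+[0,0,d]),1) for d in(44,-29,-76,-100)], np.round(proj(C[n],(507.3,-200,39.7)),1))
S=C["scene"]["pixels"][115:185,300:370];T=C["top"]["pixels"][185:245,340:400]
cv2.imwrite('pics/e1.png',cv2.hconcat([cv2.resize(S,(500,500),interpolation=2),cv2.resize(T,(300,500),interpolation=2) if 0 else cv2.resize(T[:, 0:36],(300,500),interpolation=2)])[:,:,::-1])
E
```

```text
t: 8.85
tool_pos: [517.7, -201.7, 146.2]
eef_rot: [3.14, -0.613, -0.118]
contact_force: [0.2, -0.6, -3.9]
width: 25.3
gripper_force: 45.0
[ 517.6053812  -201.72745142  145.87687455] [ 3.14049196 -0.61240708 -0.11827365] [-0.34716383  0.09500322 -4.23035221] [-0.75568912 -0.23586929  2.25591763  0.56675596  0.68869162  0.56951242]
[ 506.8053812  -200.42745142  161.47687455]
scene [array([338.2, 133.1]), array([335.8, 151.1]), array([334.4, 162. ]), array([333.6, 167.3])] [332.8 172.1]
top [array([389.2, 214.6]), array([383.1, 216.7]), array([379.6, 217.9]), array([377.8, 218.5])] [376.2 218.9]
```

View pics/e1.png

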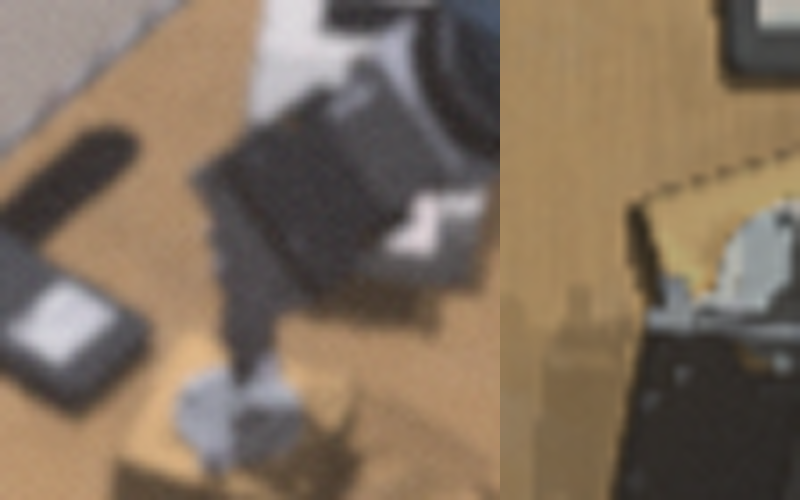

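```bash
python3 -m crank '[10,0,0,-4,0,0,0, 10,0,0,-4,0,0,0, 10,0,0,0,0,0,0]' | grep -E "pos|force"; python3 -m crank '[10,0,0,-2,0,0,0, 10,0,0,0,0,0,0]'| grep -E "pos|cont";python3 -m crank '[10,0,0,-2,0,0,0, 10,0,0,0,0,0,0]'| grep -E "pos|cont"
```

```text
tool_pos: [516.6, -201.0, 135.6]
contact_force: [0.2, 0.6, -3.8]
gripper_force: 45.0
tool_pos: [516.9, -201.3, 134.3]
contact_force: [0.2, -0.8, -3.7]
tool_pos: [517.0, -201.3, 132.4]
contact_force: [-0.7, 0.4, -4.7]
```

```bash
python3 -m crank '[10,0,0,-1.5,0,0,0, 10,0,0,0,0,0,0]' | grep -E "pos|cont"; python3 -m crank '[10,0,0,-1.5,0,0,0, 10,0,0,0,0,0,0]'| grep -E "pos|cont";python3 -m crank '[10,0,0,-1.5,0,0,0, 10,0,0,0,0,0,0]'| grep -E "pos|cont"
```

```text
tool_pos: [517.0, -201.3, 131.0]
contact_force: [0.1, -0.6, -3.7]
tool_pos: [517.3, -201.6, 130.0]
contact_force: [-0.0, 0.6, -2.9]
tool_pos: [517.8, -201.8, 129.3]
contact_force: [-1.6, 1.9, 2.0]
```

```bash
python3 -m crank '[10,0,0,-1,0,0,0, 10,0,0,0,0,0,0]' | grep -E "pos|cont"; python3 -m crank '[10,0,0,-1,0,0,0, 10,0,0,0,0,0,0]'| grep -E "pos|cont";python3 -m crank '[10,0,0,-1,0,0,0, 10,0,0,0,0,0,0]'| grep -E "pos|cont";python3 -m crank '[10,0,0,-1,0,0,0, 10,0,0,0,0,0,0]'| grep -E "pos|cont"; python3 -c "
from h import *
s=state();print(s['wrist_torque'],s['eef_rot'],s['width'])"
```

```text
tool_pos: [517.9, -201.9, 128.5]
contact_force: [-1.8, 1.6, 6.2]
tool_pos: [518.1, -202.0, 127.8]
contact_force: [-3.4, 2.6, 7.3]
tool_pos: [518.1, -202.0, 126.9]
contact_force: [-2.6, 2.1, 7.5]
tool_pos: [518.1, -202.0, 125.8]
contact_force: [-2.4, 2.0, 6.5]
[0.46603353 0.12867501 0.23068584] [ 3.14081485 -0.61347123 -0.11895156] 25.33016732875083
```

```bash
python3 -m crank '[10,0,0,-1,0,0,0, 10,0,0,0,0,0,0]' | grep -E "pos|cont"; python3 -m crank '[10,0,0,-1,0,0,0, 10,0,0,0,0,0,0]'| grep -E "pos|cont";python3 -m crank '[10,0,0,-0.7,0,0,0, 10,0,0,0,0,0,0]'| grep -E "pos|cont"; python3 -m crank '[10,0,0,-0.6,0,0,0, 10,0,0,0,0,0,0]'| grep -E "pos|cont"
```

```text
tool_pos: [517.8, -201.9, 124.4]
contact_force: [-0.7, 1.4, 4.2]
tool_pos: [517.1, -201.6, 122.3]
contact_force: [0.1, 0.5, 0.4]
tool_pos: [516.2, -200.8, 120.1]
contact_force: [0.1, -0.5, -4.1]
tool_pos: [516.5, -200.9, 119.8]
contact_force: [-0.2, -1.2, -3.1]
```

```bash
python3 -m crank '[10,0,0,5,0,0,0, 10,0,0,20,0,0,0, 10,0,0,30,0,0,0, 10,0,0,30,0,0,0, 10,0,0,0,0,0,0]' | grep -E "pos|cont"; python3 -m crank '[10,-4,20,0,0,0,0, 10,-8,40,0,0,0,0, 10,-8,42,0,0,0,0, 10,-8,42,0,0,0,0, 10,-8,42,3,0,0,0, 10,-8,42,3,0,0,0, 10,-8,42,3,0,0,0, 10,-8,42,3,0,0,0, 10,-8,42,2,0,0,0, 10,-6,40,0,0,0,0, 10,-1,24,0,0,0,0, 10,0,0,0,0,0,0]'; python3 -m crank '[10,0,0,0,0.83,6.95,0, 10,0,0,0,0.83,6.95,0, 10,0,0,0,0.83,6.95,0, 10,0,0,0,0.83,6.95,0, 10,0,0,0,0.83,6.95,0, 10,0,0,0,0,0,0, 10,0,0,0,0,0,0, 10,0,0,0,0,0,0]';python3 -c "
from h import *
for i in range(4):
  camera('top');s=state();print(s['tool_pos'],s['eef_rot'])"
```

```text
tool_pos: [519.3, -203.4, 211.9]
contact_force: [0.7, -1.0, -2.4]
t: 13.55
tool_pos: [440.4, 219.5, 217.4]
eef_rot: [3.141, -0.606, -0.113]
contact_force: [0.1, 0.7, -3.3]
width: 24.9
gripper_force: 45.0
t: 14.35
tool_pos: [441.1, 216.5, 219.1]
eef_rot: [3.142, -0.0, -0.119]
contact_force: [0.4, -0.4, -3.1]
width: 25.4
gripper_force: 45.0
[441.09200431 216.61901992 219.37138006] [-3.14154772e+00 -5.60191401e-04 -1.18576764e-01]
[441.14358507 216.76858229 219.61667373] [-3.14144491e+00 -7.17789971e-04 -1.18324555e-01]
[441.30397459 216.82866008 219.86088467] [-3.14134424e+00 -9.82283882e-04 -1.18271790e-01]
[441.42820171 216.85416681 219.94330134] [-3.14134914e+00 -9.13071005e-04 -1.18299584e-01]
```

```bash
python3 -m crank '[10,1.2,0,-25,0,0,0, 10,0,0,-35,0,0,0, 10,0,0,-25,0,0,0, 10,0,0,-6,0,0,0, 10,0,0,0,0,0,0, 10,0,0,0,0,0,0, 10,0,0,0,0,0,0, 10,0,0,0,0,0,0]';python3 -c "
from h import *
for i in range(4):
  camera('top');s=state();print(s['tool_pos'],s['eef_rot'])"
```

```text
t: 15.35
tool_pos: [444.3, 216.9, 130.4]
eef_rot: [-3.141, -0.003, -0.119]
contact_force: [0.1, -0.1, -4.1]
width: 25.0
gripper_force: 45.0
[444.02237984 216.80877037 130.0198529 ] [-3.14086348e+00 -1.96957582e-03 -1.19142670e-01]
[443.8168773  216.76435496 129.73011268] [-3.14104154e+00 -1.43788570e-03 -1.19132712e-01]
[443.63024503 216.70183967 129.48379364] [-3.14124886e+00 -9.81039760e-04 -1.19155269e-01]
[443.51544726 216.67283407 129.27848247] [-3.14133574e+00 -6.64026056e-04 -1.19170591e-01]
```

```bash
python3 -m crank '[10,8,-1,-5.7,0,0,0, 10,12,-1.4,-8.5,0,0,0, 10,12,-1.4,-8.5,0,0,0, 10,6,-0.7,-4.2,0,0,0, 10,0,0,0,0,0,0, 10,0,0,0,0,0,0, 10,0,0,0,0,0,0, 10,0,0,0,0,0,0, 10,0,0,0,0,0,0]';python3 -c "
from h import *
for i in range(4):
  camera('top')
s=state();print(s['tool_pos'],s['contact_force'],s['wrist_torque'])"
```

```text
t: 16.45
tool_pos: [481.2, 212.2, 102.3]
eef_rot: [-3.141, -0.001, -0.119]
contact_force: [0.2, -0.8, -4.0]
width: 25.5
gripper_force: 45.0
[481.25569271 212.16648337 102.11407622] [-0.6137231  -0.11011158 -4.31629158] [ 0.02883206 -0.02865151  0.00764763]
```

```bash
python3 -m crank '[10,4,-0.5,-2.9,0,0,0, 10,4,-0.5,-2.9,0,0,0, 10,0,0,0,0,0,0, 10,0,0,0,0,0,0]' | grep -E "pos|cont"; python3 -m crank '[10,3,-0.4,-2.1,0,0,0, 10,0,0,0,0,0,0, 10,0,0,0,0,0,0, 10,0,0,0,0,0,0]' | grep -E "pos|cont"; python3 -m crank '[10,1.5,-0.2,-1.2,0,0,0, 10,0,0,0,0,0,0, 10,0,0,0,0,0,0]' | grep -E "pos|cont"
```

```text
tool_pos: [489.3, 211.0, 95.9]
contact_force: [-0.4, -0.6, -3.8]
tool_pos: [492.3, 210.7, 94.1]
contact_force: [0.9, -0.3, -3.2]
tool_pos: [493.8, 210.5, 92.9]
contact_force: [-0.7, 0.5, -4.3]
```

```bash
python3 -m crank '[10,0.7,0,-0.6,0,0,0, 10,0,0,0,0,0,0, 10,0,0,0,0,0,0]' | grep -E "pos|cont"; python3 -m crank '[10,0.4,0,-0.3,0,0,0, 10,0,0,0,0,0,0, 10,0,0,0,0,0,0]' | grep -E "pos|cont"
```

```text
tool_pos: [494.5, 210.5, 92.4]
contact_force: [-0.3, 0.5, -3.3]
tool_pos: [494.7, 210.5, 92.2]
contact_force: [-2.7, -0.3, 1.4]
```

```bash
python3 -m crank '[10,0,0,0,0,0,0, 10,0,0,0,0,0,0, 10,0,0,0,0,0,0]' 5 | grep -E "pos|cont|grip"; python3 -m crank '[30,0,0,0,0,0,0, 32,0,0,0,0,0,0, 40,0,0,0,0,0,0, 50,0,0,0,0,0,0, 70,0,0,0,0,0,0, 94,0,0,0,0,0,0, 94,0,0,0,0,0,0, 94,0,0,0,0,0,0, 94,0,0,0,0,0,0]'
```

```text
tool_pos: [494.9, 210.5, 92.2]
contact_force: [-2.8, -1.8, 0.7]
gripper_force: 5.0
t: 19.55
tool_pos: [494.9, 210.5, 92.0]
eef_rot: [-3.142, 0.0, -0.119]
contact_force: [-0.9, -0.4, -0.8]
width: 84.7
gripper_force: 0.0
```

```bash
python3 -m crank '[94,0,0,0,0,0,0, 94,0,0,10,0,0,0, 94,0,0,30,0,0,0, 94,0,0,45,0,0,0, 94,0,0,45,0,0,0, 94,-5,-30,40,0,0,0, 94,-5,-45,15,0,0,0, 94,-5,-48,5,0,0,0, 94,-5,-48,0,0,0,0, 94,-5,-48,0,0,0,0, 94,-5,-48,0,0,0,0]'; python3 -m crank '[94,-5,-48,0,0,0,0, 94,-5,-48,0,0,0,0, 94,0,-48,0,0,0,0, 94,0,-30,0,0,0,0, 94,0,0,0,0,0,0, 94,0,0,0,0,0,0, 94,0,0,0,0,0,0]'; python3 - <<'E'
from h import *
import pickle
C=pickle.load(open("C0.pkl","rb"))
for n in("scene","top"):
    c=camera(n); a,b=C[n]["pixels"],c["pixels"]
    u,v=(254,262) if n=="scene" else(236,228)
    A,B=[cv2.GaussianBlur(i[v-40:v+32,u-32:u+32],(3,3),0).astype(int) for i in(a,b)]
    d=abs(A-B).max(2); print(n,"absdiff mean",d.mean(),"max",d.max(),"n>30",(d>30).sum(),np.argwhere(d>40)[:10].tolist())
    for k in["punch","stand","foam_rack_small","power_bank","phone"]:
        for r in look_for(k,n)[:2]: print(k,round(r["score"],2),np.round(r["rect"],1))
E
```

```text
t: 20.65
tool_pos: [464.4, -58.1, 282.9]
eef_rot: [3.141, -0.002, -0.119]
contact_force: [0.3, 0.4, 0.1]
width: 93.8
gripper_force: 0.0
t: 21.35
tool_pos: [455.0, -229.3, 282.2]
eef_rot: [-3.142, -0.0, -0.118]
contact_force: [0.4, 0.5, 0.6]
width: 94.1
gripper_force: 0.0
scene absdiff mean 14.253038194444445 max 37 n>30 13 []
punch 0.93 [345.1 238.4  48.7  14.9]
punch 0.8 [252.2 247.3  27.2  43.6]
stand 0.82 [253.9 268.2  58.5  44.2]
stand 0.31 [333.4 177.1  38.3  29.5]
foam_rack_small 0.63 [247.9 197.8  44.8  40.9]
power_bank 0.56 [302.9 160.8  38.6  28.5]
phone 0.75 [204.2 319.9  62.6  57.1]
top absdiff mean 6.266276041666667 max 67 n>30 13 [[57, 26], [57, 27], [57, 28], [57, 29], [58, 26], [58, 27], [58, 28], [58, 29], [59, 27], [59, 28]]
punch 0.89 [315.1 279.6  28.2  45.2]
punch 0.65 [231.7 228.2  16.8  30.7]
stand 0.83 [235.2 226.2  34.5  54. ]
foam_rack_small 0.82 [292.6 167.4  42.2  39.2]
foam_rack_small 0.68 [373.6 220.1  36.1  40.2]
power_bank 0.76 [375.9 166.9  23.1  46.5]
power_bank 0.43 [166.1 229.7  28.7  53.8]
phone 0.82 [164.9 230.8  31.9  53.2]
```

The only change around the stand is at the nose, at about (231,246) in top, where it is now pressed in. The punch lies as it did before.

```bash
python3 -c "
from station import *
print(close_job())"
```

```text
the job is handed in; nothing more can be done
None
```

The punch tripped once on the round tag at about 12 N and is back in its leaning stand, released, with nothing else seen to have moved; the job was handed in at about 21 s of the 64 s allowed.

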